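# Close up a row of cartons with the sliding shelf stop

## Task

Push the sliding stop along the rail of the low shelf so that it closes the loose row of cartons up against the end panel, past the notches on the way, and leave it clicked into the notch that holds the row snug. Push gently with the fingertips only: pinch and lift nothing, keep the cartons standing on the shelf, leave the tape roll, the jar and the box cutter where they are, and finish with the hand clear.

Things in the scene. Friction and masses are not known exactly. Their poses are not given: they have to be found in the camera images.
- shelf: Low white sheet-steel shelf fixed on the bench, 520 mm long (its y axis, along the rail), 210 mm deep (x, to its back, away from the robot), shelf panel 100 mm above the bench. Origin: on the bench under the panel's centre. A bare-metal rail (20 mm wide, 12 mm high) runs along the front edge at x = -82 mm; its top has notches 10 mm wide every 50 mm.
- end_panel (a point): Centre of the inner face of the white end panel (155 mm deep, 125 mm high above the shelf) at the shelf's -y end, at shelf x = 22, y = -240 mm, 62 mm above the shelf panel. The row is closed up against it.
- hold_notch (a point): Top of the rail at the notch that holds the row: with the stop's ball in it the plate's face is 195 mm from the end panel, which leaves the four closed-up cartons (192 mm) about 3 mm of play.
- stop (a joint): Slide of the stop along the rail, m; grows towards the end panel (shelf -y). The plate's face towards the cartons is at shelf y = 0.155 - value. Its spring ball sits in a notch at every 0.05; 0.20 is the notch that holds the row. It slides with about 1 N; leaving a notch takes about 10 N, then the push falls away as it drops into the next; the pushed cartons add about 1 N each.
- stop_push (a point): Good place to push the stop: on the face of its upright steel plate that looks away from the cartons (shelf +y), 90 mm above the shelf panel, at shelf x = -52 mm. Plate: 6 mm thick, shelf x from -98 to 80 mm, top edge 120 mm above the shelf panel. At its foot a black runner, 64 mm long (32 mm to each side of the plate), up to 37 mm above the panel, straddles the rail.
- carton0: Small plain cardboard carton, 120 deep x 48 thick x 85 mm high, about 0.2 kg, loose on the shelf behind the rail in a spaced-out row of four between end panel and stop, 48 mm thickness along the rail. Origin: centre of its underside; z up.
- carton1: Small plain cardboard carton, 120 deep x 48 thick x 100 mm high, about 0.2 kg, loose on the shelf behind the rail in a spaced-out row of four between end panel and stop, 48 mm thickness along the rail. Origin: centre of its underside; z up.
- carton2: Small plain cardboard carton, 120 deep x 48 thick x 92 mm high, about 0.2 kg, loose on the shelf behind the rail in a spaced-out row of four between end panel and stop, 48 mm thickness along the rail. Origin: centre of its underside; z up.
- carton3: Small plain cardboard carton, 120 deep x 48 thick x 76 mm high, about 0.2 kg, loose on the shelf behind the rail in a spaced-out row of four between end panel and stop, 48 mm thickness along the rail. Origin: centre of its underside; z up.
- tape_roll: Roll of brown packing tape lying flat on the bench, 96 mm across, 48 mm high; bystander. Origin: centre of its underside.
- screw_jar: Pale translucent plastic jar with a white cap, 56 mm across, 75 mm high, on the shelf's free end behind the stop; bystander. Origin: centre of its underside.
- cutter: Grey box cutter lying on the bench, 140 x 22 x 14 mm; bystander. Origin: under the centre of its handle.
Mind the look-alikes: they are no part of the job. What is shaped like the carton2 but blue or turquoise is not meant.

How it is judged:
By the outcome, as a careful person would: the job done as asked, in the order asked, and still so for the second after the job is handed in, with the robot touching nothing.
It also fails if it takes over 35 s, if anything falls off the work surface, if the arm or the gripper's body presses on something with over 40 N, if the wrist force passes 120 N, or if a joint passes its speed limit or range.

## Robot

A 6-joint arm with a two-finger parallel gripper is mounted at the origin on the work surface. World frame = base frame: x ahead of the robot, y to its left, z up, the work surface at z = 0. Lengths are in mm, angles in rad, forces in N, time in s.
With the tool pointing down it reaches from about 325 to 900 mm from the base axis. Payload 6.1 kg.
Tool frame: the origin (TCP) lies between the finger pads; the fingertips stand 8 mm ahead of it and the grasp point (between the pads) lies 11 mm behind it; z points along the fingers, y is the direction in which the jaws open and shut (so a half turn about z gives the same grasp; the last joint's range is limited). The gripper opens to 87 mm and grips with 3 to 60 N. Pads are 19 mm wide; open, the fingers measure 117 mm over their backs; the gripper's body (75 mm by 190 mm) begins 51 mm behind the grasp point.
Start: joints at [-1.419, 0.22, 1.526, -0, 1.395, -0.126], TCP at [171.393, -601.032, 230.538] pointing down, gripper open.
Joint ranges: [-2.98, 2.98], [-0.91, 2.08], [0.09, 2.57], [-1.24, 4.39], [0.2, 2.65], [-2.68, 2.68]. Speed limits (rad/s): [2.57, 2.57, 3.01, 3.14, 3.14, 3.14].

## Interface

Orientations are given as a unit quaternion [x, y, z, w].
In Python, from rig import robot gives the robot as it stands.
- The arm moves only by the tool play_rows, never from a script. Its argument "commands" is a list of rows, each an object of numbers: "x", "y", "z": the shift along the tool's x, y, z in cm; "ax", "ay", "az": the turn, a rotation vector about the tool's x, y, z in degrees; "gripper": the finger opening in cm, from 0 to 8.7. In form: [{"x": .., "y": .., "z": .., "ax": .., "ay": .., "az": .., "gripper": ..}, ...]. A call has 1 to 5 rows; each row is the pose to reach, as a shift and turn from the pose commanded when the call began, along the tool's axes at that moment; what a row does not reach only later rows make up. A row lasts 1/8 s, in which the tool goes at most 62.5 mm and 10.7 degrees, less where a joint would pass 70% of its speed; a pose out of reach is approached as far as the arm can. A call with a gripper value outside its range is refused whole. The fingers move at their own pace and stop on an object; the grip force is fixed at half the most. Time passes only in rows, so rows that repeat a pose let the fingers close. It gives the time, the measured TCP pose, the force and the opening at its end, in the units of the state.
- robot.observe(): the state, without advancing time (a new reading comes with each control period).
- robot.read_camera(name): name is "side" or "top"; returns a dict with "image" (384x512x3 uint8, red, green, blue), "fx", "fy", "cx", "cy" (pixels), "pose" (4x4, takes a point from camera to world coordinates). Camera axes: x right, y down, z forward; pixel columns grow to the right and rows downward; lengths in mm; the calibration is good to about 2 mm. A picture is of the moment at which its call begins. There is no depth.
- robot.finish_job(): hands the job in, once; it reports no verdict.
Trained networks look in a picture, given as the dict that the camera call returned (one of the last four; its "shot" number tells which), for a name from the list of things; names that differ only in an ending like _2 or _b are one class to them, and where a whole thing is asked for, a point or a joint stands for the part that bears it (a point fixed in the world has none). Each returns a list of dicts, best first, with "p" (0 to 1); they miss things now and then, are a little off and sometimes report something else, mostly with a low value. They report only what shows in the picture. A call takes as long as a camera call. They do not tell look-alikes from the thing itself.
- robot.spot_in(picture, label): "box" ([left, top, right, bottom] in pixels, round what is visible of it).
- robot.spot_point(picture, label): "uv" ([column, row] in pixels: a listed point, or the origin of a listed thing).
The state is a dict: "time_s": time; "joint_positions": joint angles; "joint_vel": joint speeds; "tau": joint torques, N m; "ee_pos": TCP position; "tcp_rot": TCP orientation; "force": force on the tool from outside, world axes, zero at the start; "ft_torque": the same for the moment, N m; "width": finger opening in mm.
Only numpy, scipy, OpenCV 4.12 (cv2) and the standard library are available. Lean on these libraries where they do the work, as an engineer would, in place of code of your own. Each camera call takes 0.05 s, during which the arm holds its last target.

## Working session

There is one attempt and no reset: what is moved stays moved. The work goes in short steps, Python scripts to look and compute and a tool call to move; the robot and the scene stay as the last step left them, time stands still between calls to the robot, and variables do not carry over. Pictures are saved under pics/ and viewed, and the job is handed in when it is done.

Besides the shell and the picture viewer there is one more tool, called as a command line: name --argument value ..., lists and objects as JSON in quotes. play_rows: Moves the arm, as the interface text tells. Its arguments: {"type":"object","properties":{"commands":{"type":"array","items":{"type":"object","properties":{"x":{"type":"number"},"y":{"type":"number"},"z":{"type":"number"},"ax":{"type":"number"},"ay":{"type":"number"},"az":{"type":"number"},"gripper":{"type":"number"}}}}},"required":["commands"]}

```bash
mkdir -p pics
cat > h.py <<'E'
from rig import robot
import numpy as np, cv2
def shot(n,name):
    p=robot.read_camera(n); cv2.imwrite('pics/'+name,cv2.resize(p['image'][:,:,::-1],None,fx=1.5,fy=1.5)); return p
def ray(p,uv):
    d=np.array([(uv[0]-p['cx'])/p['fx'],(uv[1]-p['cy'])/p['fy'],1.]); T=np.array(p['pose']); return T[:3,3],T[:3,:3]@d
def atz(p,uv,z):
    o,d=ray(p,uv); return o+d*(z-o[2])/d[2]
def proj(p,X):
    T=np.array(p['pose']); c=T[:3,:3].T@(np.array(X)-T[:3,3]); return [p['fx']*c[0]/c[2]+p['cx'],p['fy']*c[1]/c[2]+p['cy']]
def tri(ps,uvs):
    A=np.zeros((3,3));b=np.zeros(3);R=[]
    for p,uv in zip(ps,uvs):
        o,d=ray(p,uv);d=d/np.linalg.norm(d);M=np.eye(3)-np.outer(d,d);A+=M;b+=M@o
    X=np.linalg.solve(A,b)
    return X
E
python3 - <<'E'
from h import *
np.set_printoptions(suppress=True,precision=2)
s=robot.observe();print(s['ee_pos'],s['tcp_rot'],s['force'],s['width'])
a=shot('side','s0.png');b=shot('top','t0.png')
print(a['pose'],b['pose'],a['fx'],b['fx'])
for l in ['shelf','end_panel','hold_notch','stop','stop_push','carton0','carton1','carton2','carton3','tape_roll','screw_jar','cutter']:
    for n,p in (('s',a),('t',b)):
        try: print(l,n,[(np.round(q['uv']),round(q['p'],2)) for q in robot.spot_point(p,l)[:3]])
        except Exception as e: print(l,n,e)
E
```

```text
[ 171.31 -600.43  229.45] [ 0.99  0.14 -0.   -0.  ] [ 0.31 -0.17  1.1 ] 87.11481175944115
[[ -0.78  -0.37   0.5  -68.89]
 [ -0.62   0.49  -0.61 842.49]
 [ -0.02  -0.79  -0.62 997.62]
 [  0.     0.     0.     1.  ]] [[   0.     -0.98    0.19  381.59]
 [  -1.     -0.     -0.02   -7.25]
 [   0.02   -0.19   -0.98 1301.62]
 [   0.      0.      0.      1.  ]] 416.6450734388964 392.96521072553776
shelf s [(array([269., 247.]), 0.84)]
shelf t [(array([231., 215.]), 0.71)]
end_panel s [(array([301., 174.]), 0.89)]
end_panel t [(array([310., 200.]), 0.91), (array([294., 206.]), 0.23)]
hold_notch s [(array([293., 220.]), 0.87)]
hold_notch t [(array([242., 236.]), 0.81), (array([159., 195.]), 0.15)]
stop s it knows: carton, cutter, end_panel, hold_notch, screw_jar, shelf, stop_push, tape_roll
stop t it knows: carton, cutter, end_panel, hold_notch, screw_jar, shelf, stop_push, tape_roll
stop_push s [(array([257., 224.]), 0.9)]
stop_push t [(array([188., 226.]), 0.97)]
carton0 s [(array([298., 190.]), 0.82), (array([260., 218.]), 0.67), (array([285., 200.]), 0.64)]
carton0 t [(array([230., 201.]),
[... 228 characters left out ...]
76), (array([273., 208.]), 0.66)]
carton2 s [(array([298., 190.]), 0.82), (array([260., 218.]), 0.67), (array([285., 200.]), 0.64)]
carton2 t [(array([230., 201.]), 0.97), (array([295., 208.]), 0.76), (array([273., 208.]), 0.66)]
carton3 s [(array([298., 190.]), 0.82), (array([260., 218.]), 0.67), (array([285., 200.]), 0.64)]
carton3 t [(array([230., 201.]), 0.97), (array([295., 208.]), 0.76), (array([273., 208.]), 0.66)]
tape_roll s [(array([208., 332.]), 0.97)]
tape_roll t [(array([116., 239.]), 0.59)]
screw_jar s [(array([206., 251.]), 0.93), (array([286., 198.]), 0.65)]
screw_jar t [(array([159., 194.]), 0.92)]
cutter s [(array([350., 183.]), 0.52)]
cutter t [(array([374., 231.]), 0.73)]
```

View pics/s0.png

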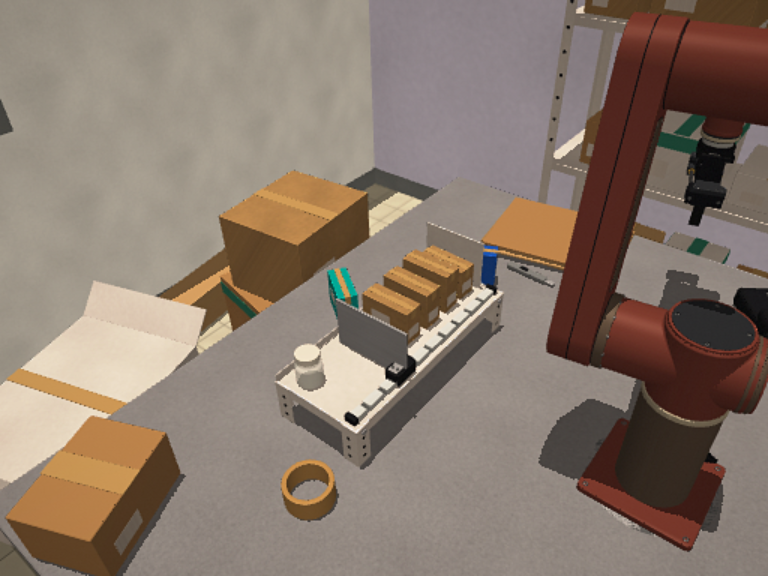

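View pics/t0.png

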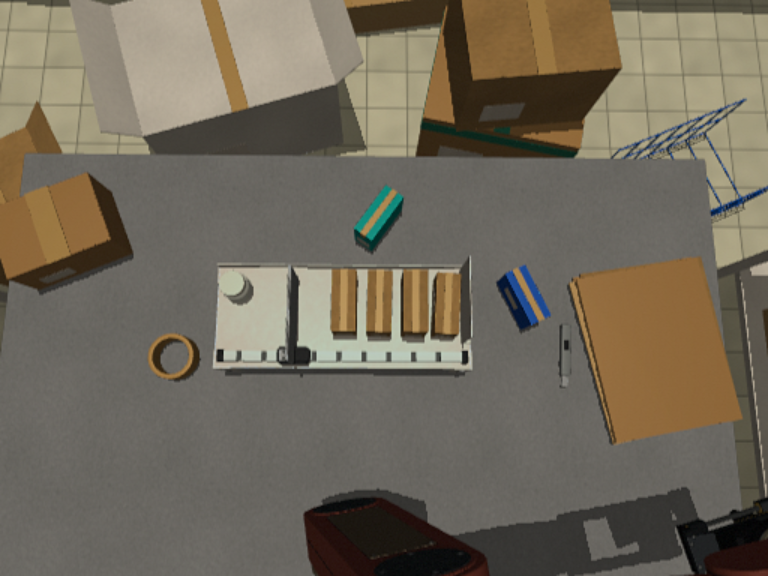

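The top view shows the shelf between about (215,265) and (472,372), scaled 1.5×, aligned with world y. The plate is at x≈292, the four brown cartons at 344–447, the end panel at 468 and the jar at (234,286). The blue box (523,297) and the turquoise one (379,218) stand off the shelf and are look-alikes, so neither is meant. Next I'll triangulate.

Run:
```python
from h import *
np.set_printoptions(suppress=True,precision=1)
a=robot.read_camera('side');b=robot.read_camera('top')
P={}
for l in ['shelf','end_panel','hold_notch','stop_push','screw_jar','tape_roll','cutter']:
    u=robot.spot_point(a,l);v=robot.spot_point(b,l)
    if not(u and v): print(l,'miss');continue
    u,v=u[0]['uv'],v[0]['uv']
    X=tri([a,b],[u,v]);P[l]=X
    print(l,X,'res',np.array(proj(a,X))-u,np.array(proj(b,X))-v)
for q in robot.spot_point(b,'carton0'): print(q['p'],q['uv'],atz(b,q['uv'],100))
im=b['image'][165:255,135:325,::-1]
cv2.imwrite('pics/t1.png',cv2.resize(im,None,fx=4,fy=4,interpolation=cv2.INTER_CUBIC))
cv2.imwrite('pics/s1.png',cv2.resize(a['image'][140:320,170:350,::-1],None,fx=3.3,fy=3.3,interpolation=cv2.INTER_CUBIC))
```

```text
shelf [551.6  47.8   2.9] res [1.  0.2] [-0.5 -0.9]
end_panel [ 575.7 -195.4  141.9] res [-0.4 -0.1] [0.2 0.4]
hold_notch [473.6   6.4 113.6] res [-1.3 -0.2] [0.6 1.2]
stop_push [506.3 149.3 194.5] res [-0.9 -0.2] [0.5 0.8]
screw_jar miss
tape_roll [478.4 423.6  -6.1] res [-0.2 -0. ] [0.1 0.1]
cutter [ 490.4 -430.6    4.9] res [-0.9 -0. ] [0.6 1. ]
0.94 [345.5, 204.9] [ 574.4 -314.5  100. ]
0.87 [295.1, 206.2] [ 569.8 -157.3  100. ]
0.76 [251.9, 206.7] [567.8 -23.3 100. ]
0.69 [274.9, 205.0] [573.3 -94.6 100. ]
0.58 [226.4, 202.6] [580.3  55.6 100. ]
```

View pics/t1.png

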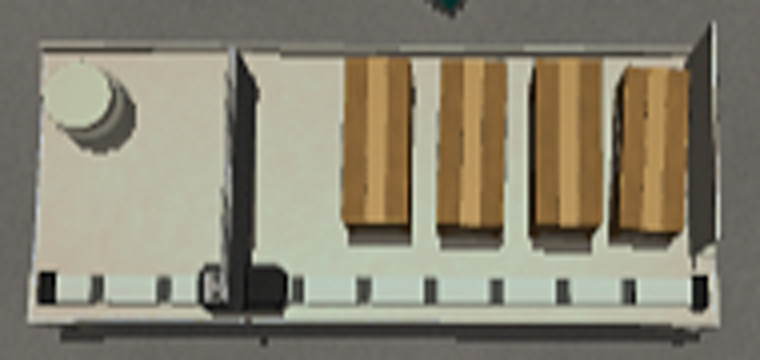

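View pics/s1.png

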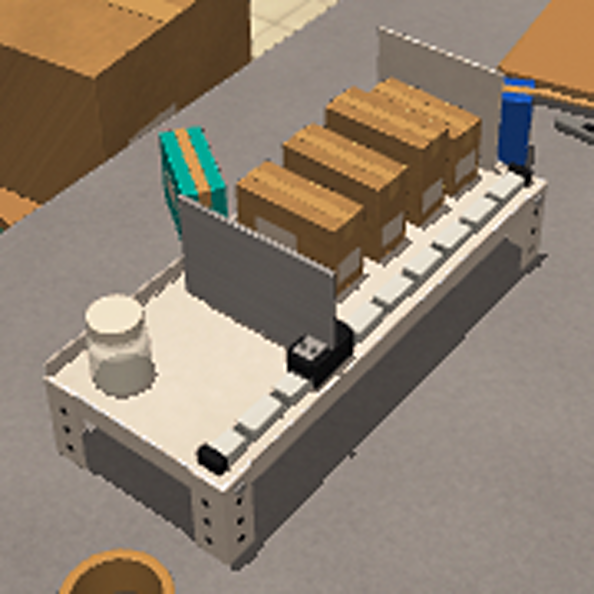

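```bash
cat > ov.py <<'E'
from h import *
def model(x0,y0,yaw,v):
    L=[]
    def box(xa,xb,ya,yb,za,zb,c):
        C=[(x,y,z) for x in(xa,xb) for y in(ya,yb) for z in(za,zb)]
        for i in range(8):
            for j in range(i):
                if sum(a!=b for a,b in zip(C[i],C[j]))==1: L.append((C[i],C[j],c))
    box(-105,105,-260,260,100,100,(0,0,255))
    box(-98,80,155-v,161-v,100,220,(255,0,0))
    box(-55.5,99.5,-240,-240,100,225,(0,160,0))
    box(-92,-72,-245,245,112,112,(255,0,255))
    c,s=np.cos(yaw),np.sin(yaw)
    f=lambda p:(x0+c*p[0]-s*p[1],y0+s*p[0]+c*p[1],p[2])
    return [(f(a),f(b),k) for a,b,k in L]
def draw(p,r,sc,name,M):
    im=cv2.resize(p['image'][r[1]:r[3],r[0]:r[2],::-1],None,fx=sc,fy=sc,interpolation=cv2.INTER_CUBIC)
    for a,b,k in M:
        q=[(np.array(proj(p,t))-r[:2]+.5)*sc for t in(a,b)]
        cv2.line(im,*[tuple(int(round(w)) for w in z) for z in q],k,1)
    cv2.imwrite('pics/'+name,im)
E
python3 - <<'E'
from ov import *
a=robot.read_camera('side');b=robot.read_camera('top')
M=model(553,45,0,50)
draw(b,(135,165,330,255),4,'t2.png',M);draw(a,(170,140,350,320),3.3,'s2.png',M)
E
```

```text
(no output)
```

View pics/t2.png

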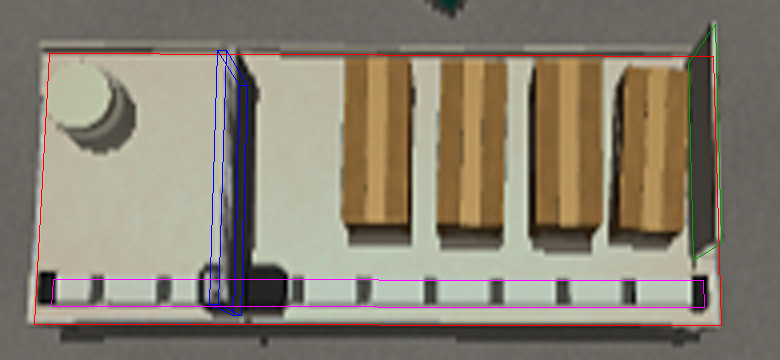

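View pics/s2.png

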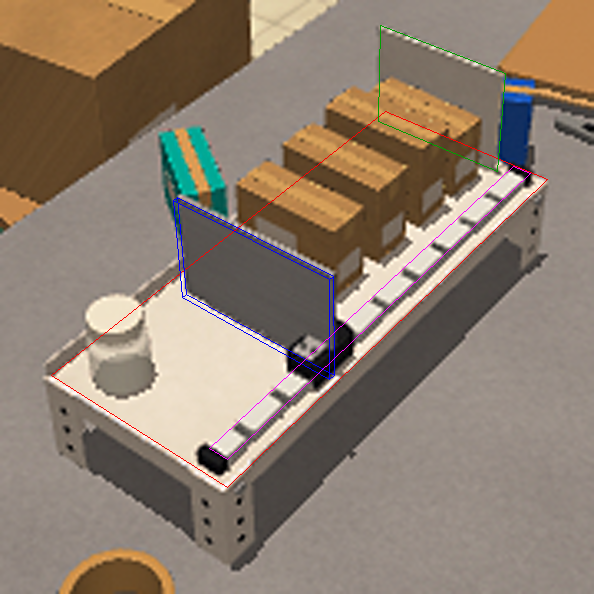

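```bash
cat > mv.py <<'E'
from rig import robot
import numpy as np,sys
from scipy.spatial.transform import Rotation as R
def rel(goal,yaw=0.0):
    s=robot.observe();r=R.from_quat(s['tcp_rot']);G=R.from_euler('z',yaw)*R.from_quat([1,0,0,0])
    d=r.inv().apply(np.array(goal)-s['ee_pos'])/10
    print('t',s['time_s'],'pos',np.round(s['ee_pos'],1),'F',np.round(s['force'],1),'j',np.round(s['joint_positions'],2),'shift cm',np.round(d,2),'turn',np.round((r.inv()*G).as_rotvec(degrees=True),2),'w',s['width'])
E
python3 - <<'E'
from ov import *; from mv import rel
rel([501,215,300])
a=robot.read_camera('side');b=robot.read_camera('top')
M=model(554,47.5,0.004,58)
draw(b,(135,165,330,255),4,'t3.png',M);draw(a,(170,140,350,320),3.3,'s3.png',M)
E
```

```text
t 2.15 pos [ 171.4 -601.   230.5] F [ 0.2 -0.   0.7] j [-1.42  0.22  1.53 -0.    1.39 -0.13] shift cm [ 54.08 -69.44  -6.95] turn [ 0.    0.   15.92] w 87.03830432349169
```

View pics/t3.png

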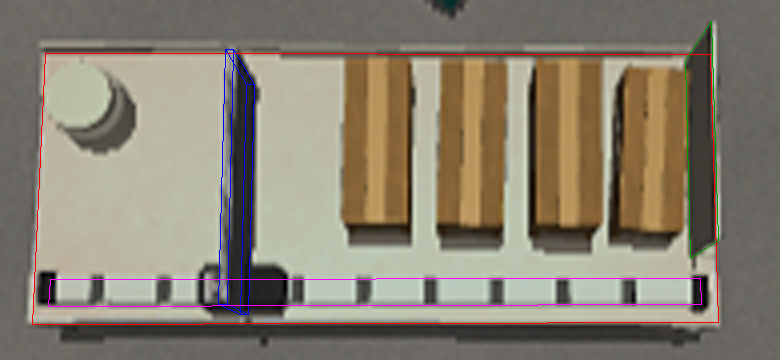

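View pics/s3.png

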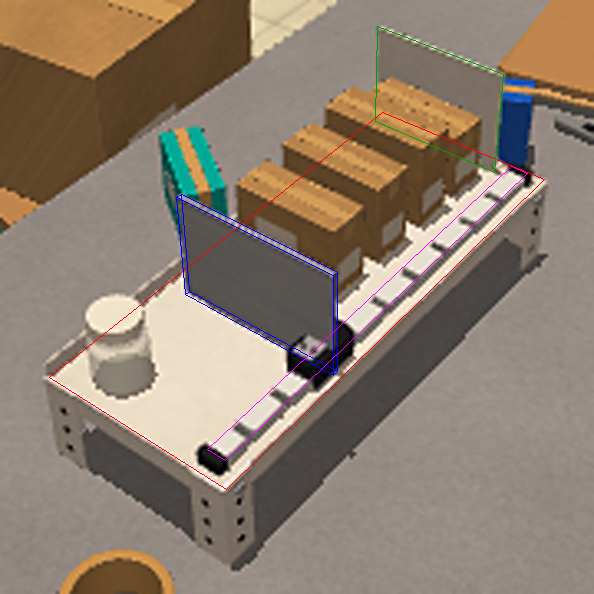

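The wireframe fits: shelf at about (553,47), yaw ≈ 0, and the plate's push face at world y ≈ 153, with the stop near the 0.05 notch. I'll close the gripper and travel high above everything.

play_rows --commands '[{"x": 4, "y": -4.5, "z": -3, "az": 5, "gripper": 0}, {"x": 7.8, "y": -9.6, "z": -7, "az": 10, "gripper": 0}, {"x": 11.6, "y": -14.5, "z": -7, "az": 15.9, "gripper": 0}, {"x": 15.4, "y": -19.4, "z": -7, "az": 15.9, "gripper": 0}, {"x": 19.2, "y": -24.3, "z": -7, "az": 15.9, "gripper": 0}]'

```text
schema error: expected keys x, y, z, ax, ay, az, gripper
```

```bash
python3 -c "
from mv import rel
rel([501,215,300])"
```

```text
t 2.25 pos [ 171.4 -601.   230.5] F [-0.1  0.   0.2] j [-1.42  0.22  1.53 -0.    1.39 -0.13] shift cm [ 54.08 -69.44  -6.95] turn [-0.    0.   15.92] w 86.84133827529665
```

play_rows --commands '[{"x": 4, "y": -4.5, "z": -3, "ax": 0, "ay": 0, "az": 5, "gripper": 0}, {"x": 7.8, "y": -9.6, "z": -7, "ax": 0, "ay": 0, "az": 10, "gripper": 0}, {"x": 11.6, "y": -14.5, "z": -7, "ax": 0, "ay": 0, "az": 15.9, "gripper": 0}, {"x": 15.4, "y": -19.4, "z": -7, "ax": 0, "ay": 0, "az": 15.9, "gripper": 0}, {"x": 19.2, "y": -24.3, "z": -7, "ax": 0, "ay": 0, "az": 15.9, "gripper": 0}]'

```text
time_s: 2.88
ee_pos: [284.7, -325.8, 300.9]
tcp_rot: [1.0, -0.0, 0.0, 0.001]
force: [1.0, 0.0, 0.5]
width: 44.8
```

```bash
python3 -c "
from mv import rel
rel([501,215,300])"
```

```text
t 2.875 pos [ 284.7 -325.8  300.9] F [1.  0.  0.5] j [-1.04 -0.3   1.9   0.    1.54  0.54] shift cm [ 21.61 -54.08   0.06] turn [ 0.06 -0.06 -0.02] w 44.75608346555312
```

play_rows --commands '[{"x": 2.3, "y": -5.7, "z": 0, "ax": 0, "ay": 0, "az": 0, "gripper": 0}, {"x": 4.6, "y": -11.4, "z": 0, "ax": 0, "ay": 0, "az": 0, "gripper": 0}, {"x": 6.9, "y": -17.1, "z": 0, "ax": 0, "ay": 0, "az": 0, "gripper": 0}, {"x": 9.2, "y": -22.8, "z": 0, "ax": 0, "ay": 0, "az": 0, "gripper": 0}, {"x": 11.4, "y": -28.5, "z": 0, "ax": 0, "ay": 0, "az": 0, "gripper": 0}]'

```text
time_s: 3.5
ee_pos: [398.7, -40.5, 301.0]
tcp_rot: [1.0, 0.0, 0.001, 0.0]
force: [1.1, -0.9, 0.1]
width: 1.8
```

play_rows --commands '[{"x": 2.2, "y": -5.5, "z": 0, "ax": 0, "ay": 0, "az": 0, "gripper": 0}, {"x": 4.4, "y": -11, "z": 0, "ax": 0, "ay": 0, "az": 0, "gripper": 0}, {"x": 6.6, "y": -16.5, "z": 0, "ax": 0, "ay": 0, "az": 0, "gripper": 0}, {"x": 8.8, "y": -22, "z": 0, "ax": 0, "ay": 0, "az": 0, "gripper": 0}, {"x": 10.2, "y": -25.6, "z": 0, "ax": 0, "ay": 0, "az": 0, "gripper": 0}]'

```text
time_s: 4.12
ee_pos: [500.5, 216.3, 300.4]
tcp_rot: [1.0, 0.001, 0.0, -0.0]
force: [-0.3, -0.4, 0.3]
width: 0.5
```

```bash
python3 -c "
from mv import rel
rel([501,205,195])"
```

```text
t 4.125 pos [500.5 216.3 300.4] F [-0.3 -0.4  0.3] j [ 0.26 -0.01  1.64  0.    1.51  1.83] shift cm [ 0.05  1.13 10.54] turn [-0.02 -0.01  0.12] w 0.4876985891794971
```

play_rows --commands '[{"x": 0, "y": 0.3, "z": 4, "ax": 0, "ay": 0, "az": 0, "gripper": 0}, {"x": 0, "y": 0.6, "z": 8, "ax": 0, "ay": 0, "az": 0, "gripper": 0}, {"x": 0, "y": 0.6, "z": 10.5, "ax": 0, "ay": 0, "az": 0, "gripper": 0}, {"x": 0, "y": 0.6, "z": 10.5, "ax": 0, "ay": 0, "az": 0, "gripper": 0}]'

```text
time_s: 4.62
ee_pos: [498.4, 207.2, 193.2]
tcp_rot: [1.0, 0.0, -0.002, 0.001]
force: [-0.6, -0.3, -0.7]
width: 0.6
```

Run:
```python
from ov import *; from mv import rel
rel([501,180,195])
a=robot.read_camera('side')
draw(a,(170,140,350,320),3.3,'s4.png',[])
```

```text
t 4.625 pos [498.4 207.2 193.2] F [-0.6 -0.3 -0.7] j [0.25 0.05 1.79 0.   1.31 1.82] shift cm [ 0.25  2.72 -0.18] turn [0.07 0.27 0.02] w 0.5819421173546964
```

View pics/s4.png

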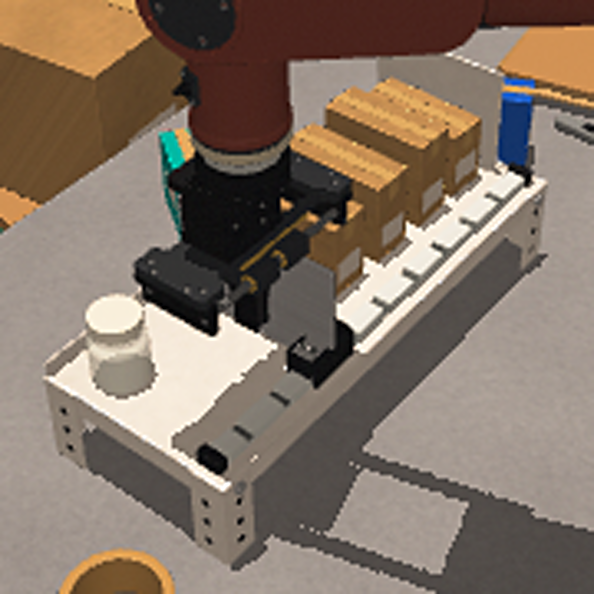

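The fingers are behind the plate and the body is clear above it. Next I'll approach and feel for contact.

play_rows --commands '[{"x": 0, "y": 1, "z": 0, "ax": 0, "ay": 0, "az": 0, "gripper": 0}, {"x": 0, "y": 2, "z": 0, "ax": 0, "ay": 0, "az": 0, "gripper": 0}, {"x": 0, "y": 2.8, "z": 0, "ax": 0, "ay": 0, "az": 0, "gripper": 0}, {"x": 0, "y": 3.2, "z": 0, "ax": 0, "ay": 0, "az": 0, "gripper": 0}]'

```text
time_s: 5.18
ee_pos: [500.4, 174.9, 196.0]
tcp_rot: [1.0, -0.0, 0.0, -0.0]
force: [0.5, 0.2, -0.2]
width: 0.4
```

play_rows --commands '[{"x": 0, "y": 0.3, "z": 0, "ax": 0, "ay": 0, "az": 0, "gripper": 0}, {"x": 0, "y": 0.6, "z": 0, "ax": 0, "ay": 0, "az": 0, "gripper": 0}]'

```text
time_s: 5.42
ee_pos: [500.1, 169.5, 195.5]
tcp_rot: [1.0, 0.0, -0.0, -0.0]
force: [0.3, 0.1, 0.1]
width: 0.5
```

play_rows --commands '[{"x": 0, "y": 0.2, "z": 0, "ax": 0, "ay": 0, "az": 0, "gripper": 0}, {"x": 0, "y": 0.4, "z": 0, "ax": 0, "ay": 0, "az": 0, "gripper": 0}]'

```text
time_s: 5.68
ee_pos: [500.1, 165.6, 195.4]
tcp_rot: [1.0, 0.0, -0.0, -0.0]
force: [0.3, -0.7, 0.8]
width: 0.5
```

play_rows --commands '[{"x": 0, "y": 0.2, "z": 0, "ax": 0, "ay": 0, "az": 0, "gripper": 0}, {"x": 0, "y": 0.4, "z": 0, "ax": 0, "ay": 0, "az": 0, "gripper": 0}]'

```text
time_s: 5.92
ee_pos: [500.1, 161.5, 195.5]
tcp_rot: [1.0, 0.0, -0.0, 0.0]
force: [0.2, 0.4, -0.6]
width: 0.6
```

play_rows --commands '[{"x": 0, "y": 0.2, "z": 0, "ax": 0, "ay": 0, "az": 0, "gripper": 0}, {"x": 0, "y": 0.4, "z": 0, "ax": 0, "ay": 0, "az": 0, "gripper": 0}]'

```text
time_s: 6.18
ee_pos: [500.1, 157.8, 195.4]
tcp_rot: [1.0, 0.0, -0.0, -0.0]
force: [0.6, 2.3, -0.4]
width: 0.3
```

Run:
```python
from ov import *; from mv import rel
rel([501,150,195])
a=robot.read_camera('side')
draw(a,(200,170,310,280),5.4,'s5.png',[])
```

```text
t 6.175 pos [500.1 157.8 195.4] F [ 0.6  2.3 -0.4] j [0.15 0.01 1.83 0.   1.31 1.73] shift cm [0.09 0.78 0.04] turn [-0.03  0.    0.02] w 0.25112929848612725
```

View pics/s5.png

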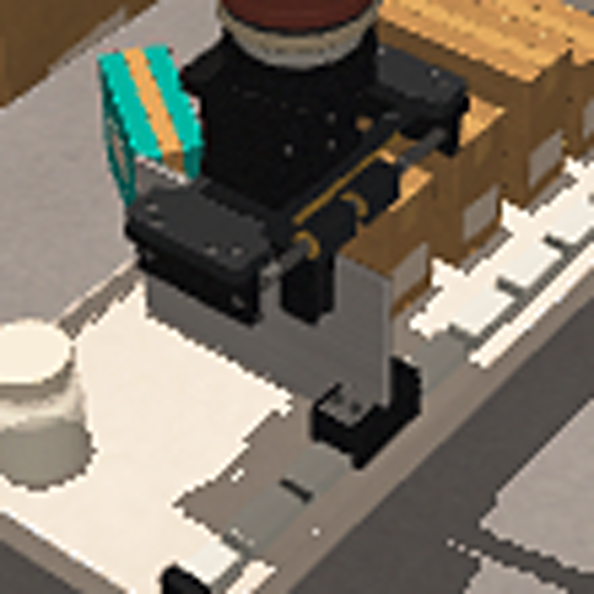

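Contact registers at TCP y ≈ 158. I'll push in small steps and watch the force.

play_rows --commands '[{"x": 0, "y": 0.1, "z": 0, "ax": 0, "ay": 0, "az": 0, "gripper": 0}, {"x": 0, "y": 0.2, "z": 0, "ax": 0, "ay": 0, "az": 0, "gripper": 0}]'

```text
time_s: 6.48
ee_pos: [500.1, 155.6, 195.5]
tcp_rot: [1.0, 0.0, -0.0, -0.0]
force: [1.7, 1.7, -0.9]
width: 0.8
```

play_rows --commands '[{"x": 0, "y": 0.1, "z": 0, "ax": 0, "ay": 0, "az": 0, "gripper": 0}, {"x": 0, "y": 0.2, "z": 0, "ax": 0, "ay": 0, "az": 0, "gripper": 0}]'

```text
time_s: 6.72
ee_pos: [500.1, 153.6, 195.5]
tcp_rot: [1.0, 0.0, -0.0, -0.0]
force: [0.1, 1.5, 0.2]
width: 0.4
```

play_rows --commands '[{"x": 0, "y": 0.1, "z": 0, "ax": 0, "ay": 0, "az": 0, "gripper": 0}, {"x": 0, "y": 0.2, "z": 0, "ax": 0, "ay": 0, "az": 0, "gripper": 0}]'

```text
time_s: 6.98
ee_pos: [500.1, 151.5, 195.5]
tcp_rot: [1.0, 0.0, -0.0, 0.0]
force: [-0.2, 1.5, 0.7]
width: 0.6
```

The stop slides with about 1.5 N, so it started between notches (v≈0.055–0.06). I'll continue and feel for the 0.10 notch around TCP y ≈ 115.

play_rows --commands '[{"x": 0, "y": 0.4, "z": 0, "ax": 0, "ay": 0, "az": 0, "gripper": 0}, {"x": 0, "y": 0.8, "z": 0, "ax": 0, "ay": 0, "az": 0, "gripper": 0}, {"x": 0, "y": 1.2, "z": 0, "ax": 0, "ay": 0, "az": 0, "gripper": 0}, {"x": 0, "y": 1.6, "z": 0, "ax": 0, "ay": 0, "az": 0, "gripper": 0}]'

```text
time_s: 7.48
ee_pos: [500.1, 135.3, 195.4]
tcp_rot: [1.0, 0.0, -0.0, 0.0]
force: [-0.6, 2.4, -0.8]
width: 0.8
```

play_rows --commands '[{"x": 0, "y": 0.3, "z": 0, "ax": 0, "ay": 0, "az": 0, "gripper": 0}, {"x": 0, "y": 0.6, "z": 0, "ax": 0, "ay": 0, "az": 0, "gripper": 0}, {"x": 0, "y": 0.9, "z": 0, "ax": 0, "ay": 0, "az": 0, "gripper": 0}]'

```text
time_s: 7.85
ee_pos: [500.2, 126.1, 195.5]
tcp_rot: [1.0, 0.0, 0.0, 0.0]
force: [-0.5, 0.1, 0.5]
width: 0.6
```

play_rows --commands '[{"x": 0, "y": 0.25, "z": 0, "ax": 0, "ay": 0, "az": 0, "gripper": 0}, {"x": 0, "y": 0.5, "z": 0, "ax": 0, "ay": 0, "az": 0, "gripper": 0}]'

```text
time_s: 8.1
ee_pos: [500.2, 121.6, 195.5]
tcp_rot: [1.0, 0.0, 0.0, -0.0]
force: [-0.3, 5.4, -0.4]
width: 0.3
```

play_rows --commands '[{"x": 0, "y": 0.2, "z": 0, "ax": 0, "ay": 0, "az": 0, "gripper": 0}]'

```text
time_s: 8.22
ee_pos: [500.2, 121.0, 195.6]
tcp_rot: [1.0, 0.0, 0.0, -0.002]
force: [-0.0, 10.2, -2.0]
width: 0.3
```

play_rows --commands '[{"x": 0, "y": 0.2, "z": 0, "ax": 0, "ay": 0, "az": 0, "gripper": 0}]'

```text
time_s: 8.35
ee_pos: [500.2, 119.9, 195.6]
tcp_rot: [1.0, 0.0, 0.0, -0.002]
force: [-0.5, 8.3, -0.7]
width: 0.3
```

play_rows --commands '[{"x": 0, "y": 0.2, "z": 0, "ax": 0, "ay": 0, "az": 0, "gripper": 0}]'

```text
time_s: 8.48
ee_pos: [500.2, 116.5, 195.6]
tcp_rot: [1.0, 0.0, 0.0, -0.001]
force: [0.4, 4.0, -0.9]
width: 0.7
```

play_rows --commands '[{"x": 0, "y": 0.2, "z": 0, "ax": 0, "ay": 0, "az": 0, "gripper": 0}]'

```text
time_s: 8.6
ee_pos: [500.2, 113.6, 195.6]
tcp_rot: [1.0, 0.0, 0.0, 0.0]
force: [-0.3, 2.4, 0.1]
width: 0.6
```

The 0.10 notch was felt and passed, with a peak of 10 N at TCP y≈121 and the drop-in at ≈126. That puts 0.15 at TCP y≈73 and 0.20 at ≈23, which agrees with the geometry (face at y≈8 plus 15 mm of finger). I'll carry on.

play_rows --commands '[{"x": 0, "y": 0.4, "z": 0, "ax": 0, "ay": 0, "az": 0, "gripper": 0}, {"x": 0, "y": 0.8, "z": 0, "ax": 0, "ay": 0, "az": 0, "gripper": 0}, {"x": 0, "y": 1.2, "z": 0, "ax": 0, "ay": 0, "az": 0, "gripper": 0}, {"x": 0, "y": 1.6, "z": 0, "ax": 0, "ay": 0, "az": 0, "gripper": 0}, {"x": 0, "y": 2.0, "z": 0, "ax": 0, "ay": 0, "az": 0, "gripper": 0}]'

```text
time_s: 9.22
ee_pos: [500.2, 93.3, 195.5]
tcp_rot: [1.0, 0.0, 0.0, 0.0]
force: [0.1, 2.0, 0.2]
width: 0.2
```

play_rows --commands '[{"x": 0, "y": 0.4, "z": 0, "ax": 0, "ay": 0, "az": 0, "gripper": 0}, {"x": 0, "y": 0.8, "z": 0, "ax": 0, "ay": 0, "az": 0, "gripper": 0}, {"x": 0, "y": 1.1, "z": 0, "ax": 0, "ay": 0, "az": 0, "gripper": 0}]'

```text
time_s: 9.6
ee_pos: [500.1, 82.6, 195.5]
tcp_rot: [1.0, 0.0, -0.0, -0.0]
force: [-0.8, 3.8, 1.2]
width: 0.5
```

Run:
```python
from ov import *; from mv import rel
rel([501,73,195])
a=robot.read_camera('side')
draw(a,(200,140,320,260),4.9,'s6.png',[])
```

```text
t 9.6 pos [500.1  82.6 195.5] F [-0.8  3.8  1.2] j [ 0.01 -0.04  1.87  0.    1.31  1.58] shift cm [0.09 0.96 0.05] turn [-0.02  0.01  0.01] w 0.4680954675524433
```

View pics/s6.png

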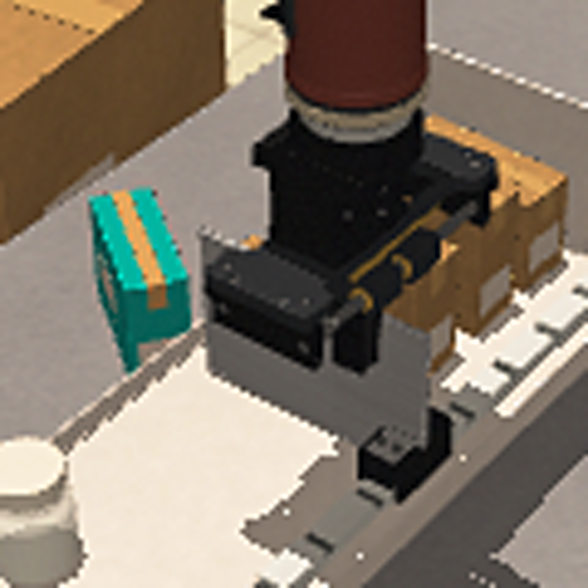

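The plate is moving with the first carton upright against it. Next is the 0.15 notch.

play_rows --commands '[{"x": 0, "y": 0.25, "z": 0, "ax": 0, "ay": 0, "az": 0, "gripper": 0}]'

```text
time_s: 9.78
ee_pos: [500.1, 80.2, 195.5]
tcp_rot: [1.0, 0.0, -0.0, -0.0]
force: [-1.0, 4.2, 0.9]
width: 0.4
```

play_rows --commands '[{"x": 0, "y": 0.25, "z": 0, "ax": 0, "ay": 0, "az": 0, "gripper": 0}]'

```text
time_s: 9.9
ee_pos: [500.1, 77.6, 195.5]
tcp_rot: [1.0, 0.0, -0.0, -0.0]
force: [-0.8, 2.7, 0.7]
width: 0.5
```

play_rows --commands '[{"x": 0, "y": 0.25, "z": 0, "ax": 0, "ay": 0, "az": 0, "gripper": 0}]'

```text
time_s: 10.02
ee_pos: [500.1, 74.9, 195.5]
tcp_rot: [1.0, 0.0, -0.0, 0.0]
force: [-1.3, 4.1, 0.9]
width: 0.4
```

play_rows --commands '[{"x": 0, "y": 0.25, "z": 0, "ax": 0, "ay": 0, "az": 0, "gripper": 0}]'

```text
time_s: 10.15
ee_pos: [500.2, 72.6, 195.5]
tcp_rot: [1.0, 0.0, 0.0, -0.0]
force: [-0.4, 3.7, -0.1]
width: 0.3
```

play_rows --commands '[{"x": 0, "y": 0.25, "z": 0, "ax": 0, "ay": 0, "az": 0, "gripper": 0}]'

```text
time_s: 10.28
ee_pos: [500.1, 71.1, 195.5]
tcp_rot: [1.0, 0.0, 0.0, -0.001]
force: [-0.7, 12.6, 1.3]
width: 0.7
```

play_rows --commands '[{"x": 0, "y": 0.25, "z": 0, "ax": 0, "ay": 0, "az": 0, "gripper": 0}]'

```text
time_s: 10.4
ee_pos: [500.1, 70.1, 195.5]
tcp_rot: [1.0, 0.0, 0.0, -0.003]
force: [-0.5, 11.9, 0.8]
width: 0.7
```

play_rows --commands '[{"x": 0, "y": 0.25, "z": 0, "ax": 0, "ay": 0, "az": 0, "gripper": 0}]'

```text
time_s: 10.52
ee_pos: [500.1, 65.9, 195.5]
tcp_rot: [1.0, 0.0, 0.0, -0.001]
force: [-0.2, 4.0, 1.1]
width: 0.4
```

The 0.15 notch is passed, with a 12.6 N peak at TCP y≈71, exactly 50 mm after the last. The hold notch should seat at TCP y≈23 with its exit peak at ≈20.5.

play_rows --commands '[{"x": 0, "y": 0.35, "z": 0, "ax": 0, "ay": 0, "az": 0, "gripper": 0}, {"x": 0, "y": 0.7, "z": 0, "ax": 0, "ay": 0, "az": 0, "gripper": 0}, {"x": 0, "y": 1.05, "z": 0, "ax": 0, "ay": 0, "az": 0, "gripper": 0}, {"x": 0, "y": 1.4, "z": 0, "ax": 0, "ay": 0, "az": 0, "gripper": 0}, {"x": 0, "y": 1.75, "z": 0, "ax": 0, "ay": 0, "az": 0, "gripper": 0}]'

```text
time_s: 11.15
ee_pos: [500.1, 47.4, 195.5]
tcp_rot: [1.0, 0.0, -0.0, -0.0]
force: [-0.5, 3.8, 0.8]
width: 0.3
```

play_rows --commands '[{"x": 0, "y": 0.35, "z": 0, "ax": 0, "ay": 0, "az": 0, "gripper": 0}, {"x": 0, "y": 0.7, "z": 0, "ax": 0, "ay": 0, "az": 0, "gripper": 0}, {"x": 0, "y": 1.05, "z": 0, "ax": 0, "ay": 0, "az": 0, "gripper": 0}, {"x": 0, "y": 1.4, "z": 0, "ax": 0, "ay": 0, "az": 0, "gripper": 0}]'

```text
time_s: 11.65
ee_pos: [500.0, 33.8, 195.4]
tcp_rot: [1.0, 0.0, -0.0, -0.0]
force: [-1.5, 5.3, 1.3]
width: 0.6
```

Run:
```python
from ov import *; from mv import rel
rel([501,23,195])
a=robot.read_camera('side')
draw(a,(220,130,340,250),4.9,'s7.png',[])
```

```text
t 11.65 pos [500.   33.8 195.4] F [-1.5  5.3  1.3] j [-0.09 -0.05  1.88  0.    1.31  1.48] shift cm [0.1  1.08 0.04] turn [-0.05  0.02  0.02] w 0.6210132973792153
```

View pics/s7.png

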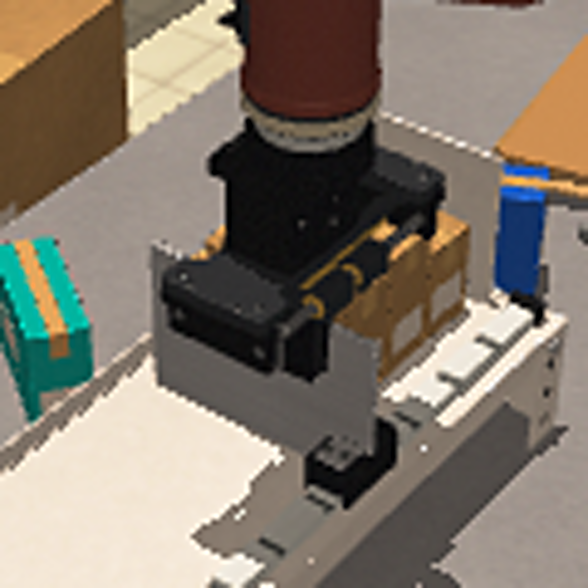

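The cartons are standing and closing up. I'll take the last millimetres one row at a time.

play_rows --commands '[{"x": 0, "y": 0.25, "z": 0, "ax": 0, "ay": 0, "az": 0, "gripper": 0}, {"x": 0, "y": 0.4, "z": 0, "ax": 0, "ay": 0, "az": 0, "gripper": 0}]'

```text
time_s: 11.95
ee_pos: [500.0, 30.0, 195.5]
tcp_rot: [1.0, 0.0, -0.0, -0.0]
force: [-1.1, 6.7, 1.3]
width: 0.4
```

play_rows --commands '[{"x": 0, "y": 0.15, "z": 0, "ax": 0, "ay": 0, "az": 0, "gripper": 0}]'

```text
time_s: 12.08
ee_pos: [500.0, 28.6, 195.4]
tcp_rot: [1.0, 0.0, -0.0, -0.001]
force: [-1.4, 6.1, 1.8]
width: 0.6
```

play_rows --commands '[{"x": 0, "y": 0.15, "z": 0, "ax": 0, "ay": 0, "az": 0, "gripper": 0}]'

```text
time_s: 12.2
ee_pos: [500.0, 26.9, 195.4]
tcp_rot: [1.0, 0.0, -0.0, -0.0]
force: [-1.2, 5.2, 0.4]
width: 0.4
```

play_rows --commands '[{"x": 0, "y": 0.15, "z": 0, "ax": 0, "ay": 0, "az": 0, "gripper": 0}]'

```text
time_s: 12.32
ee_pos: [500.0, 25.3, 195.4]
tcp_rot: [1.0, 0.0, -0.0, -0.0]
force: [-1.5, 4.8, 1.6]
width: 0.6
```

play_rows --commands '[{"x": 0, "y": 0.1, "z": 0, "ax": 0, "ay": 0, "az": 0, "gripper": 0}]'

```text
time_s: 12.45
ee_pos: [500.0, 24.0, 195.4]
tcp_rot: [1.0, 0.0, -0.0, 0.0]
force: [-1.3, 4.1, 1.1]
width: 0.2
```

play_rows --commands '[{"x": 0, "y": 0.1, "z": 0, "ax": 0, "ay": 0, "az": 0, "gripper": 0}]'

```text
time_s: 12.58
ee_pos: [500.0, 22.6, 195.4]
tcp_rot: [1.0, 0.0, -0.0, 0.0]
force: [-0.7, 0.6, 0.0]
width: 0.1
```

The force fell to 0.6 N, so the ball has dropped in. A small 0.5 mm nudge should confirm it holds.

play_rows --commands '[{"x": 0, "y": 0.05, "z": 0, "ax": 0, "ay": 0, "az": 0, "gripper": 0}]'

```text
time_s: 12.7
ee_pos: [500.4, 21.8, 195.5]
tcp_rot: [1.0, 0.0, 0.0, 0.001]
force: [0.3, 0.4, 1.1]
width: 0.7
```

The plate jumped ahead of the finger and the force stays near 0. I'll back off, rise and move clear.

play_rows --commands '[{"x": 0, "y": -1.5, "z": 0, "ax": 0, "ay": 0, "az": 0, "gripper": 0}, {"x": 0, "y": -4, "z": 0, "ax": 0, "ay": 0, "az": 0, "gripper": 0}, {"x": 0, "y": -4.5, "z": -4, "ax": 0, "ay": 0, "az": 0, "gripper": 0}, {"x": 0, "y": -4.5, "z": -9, "ax": 0, "ay": 0, "az": 0, "gripper": 0}, {"x": 0, "y": -4.5, "z": -13, "ax": 0, "ay": 0, "az": 0, "gripper": 0}]'

```text
time_s: 13.32
ee_pos: [500.4, 68.5, 327.6]
tcp_rot: [1.0, 0.0, 0.001, 0.0]
force: [0.9, 0.1, -1.0]
width: 0.4
```

play_rows --commands '[{"x": -5, "y": 3, "z": 0, "ax": 0, "ay": 0, "az": 0, "gripper": 0}, {"x": -10, "y": 6, "z": 0, "ax": 0, "ay": 0, "az": 0, "gripper": 0}, {"x": -13, "y": 11, "z": 0, "ax": 0, "ay": 0, "az": 0, "gripper": 0}, {"x": -14, "y": 16, "z": 0, "ax": 0, "ay": 0, "az": 0, "gripper": 0}, {"x": -15, "y": 21, "z": 0, "ax": 0, "ay": 0, "az": 0, "gripper": 0}]'

```text
time_s: 13.95
ee_pos: [349.9, -143.4, 326.1]
tcp_rot: [1.0, 0.0, 0.001, 0.001]
force: [1.0, -0.6, -0.4]
width: 0.4
```

play_rows --commands '[{"x": -2, "y": 5.5, "z": 0, "ax": 0, "ay": 0, "az": 0, "gripper": 0}, {"x": -4, "y": 11, "z": 0, "ax": 0, "ay": 0, "az": 0, "gripper": 0}, {"x": -6, "y": 16, "z": 0, "ax": 0, "ay": 0, "az": 0, "gripper": 0}, {"x": -8, "y": 21, "z": 0, "ax": 0, "ay": 0, "az": 0, "gripper": 0}]'

```text
time_s: 14.45
ee_pos: [269.8, -353.9, 325.7]
tcp_rot: [1.0, -0.0, 0.0, 0.001]
force: [1.0, 1.1, 0.7]
width: 0.7
```

Run:
```python
from ov import *; from mv import rel
rel([501,23,195])
a=robot.read_camera('side');b=robot.read_camera('top')
M=model(554,47.0,0.003,200)
draw(b,(135,165,330,255),4,'t8.png',M);draw(a,(170,140,350,320),3.3,'s8.png',M)
draw(b,(135,165,330,255),4,'t8n.png',[]);draw(a,(170,140,350,320),3.3,'s8n.png',[])
```

```text
t 14.45 pos [ 269.8 -353.9  325.7] F [1.  1.1 0.7] j [-1.1  -0.27  1.83  0.    1.58  0.47] shift cm [ 23.11 -37.71  13.05] turn [ 0.06 -0.03 -0.  ] w 0.7239574193957893
```

View pics/t8.png

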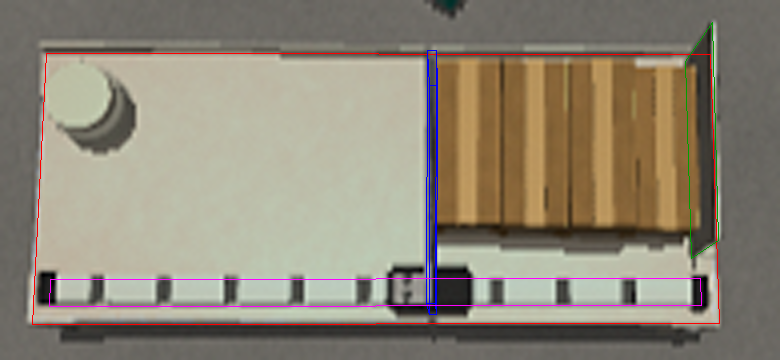

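View pics/s8.png

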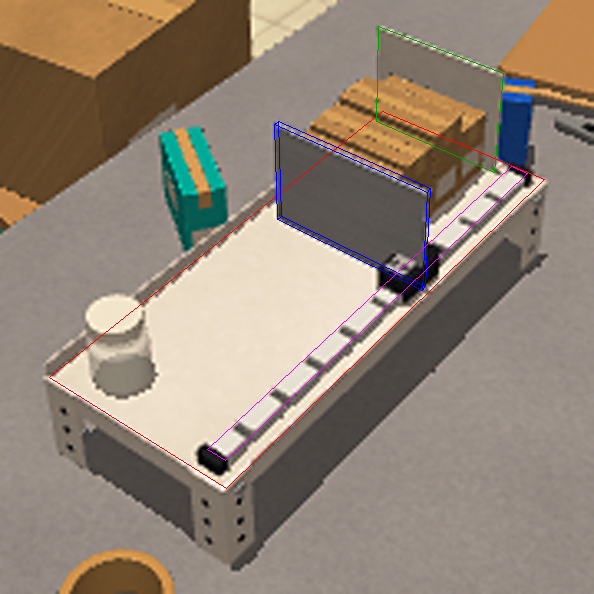

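View pics/t8n.png

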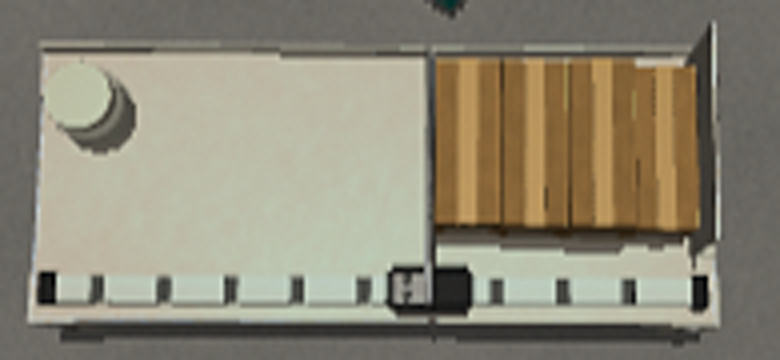

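View pics/s8n.png

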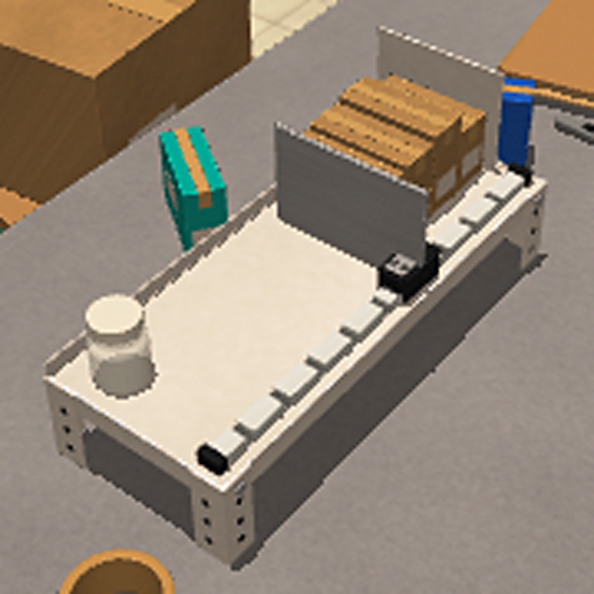

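The final pictures show the plate exactly on the v = 0.20 wireframe, over the notch at crop x≈431. The four cartons are upright and closed up between it and the end panel, and the jar and tape roll have not moved. I'm handing the job in.

Run:
```python
from h import *
b=robot.read_camera('top')
for l in('tape_roll','cutter','screw_jar'):print(l,robot.spot_point(b,l)[:1])
print(robot.finish_job())
```

```text
tape_roll [{'uv': [116.6, 236.7], 'p': 0.86}]
cutter [{'uv': [376.6, 233.2], 'p': 0.69}]
screw_jar [{'uv': [157.6, 197.9], 'p': 0.65}]
the job is handed in; nothing more can be done
None
```

The stop is in the 0.20 notch, and the four cartons stand closed up against the end panel. I pushed it there with the closed fingertips. The job was handed in at about 14.5 s, with the hand clear.

- **Notches:** It passed 0.10 with a peak of about 10 N and 0.15 with about 12.6 N, 50 mm apart. At 0.20 the push fell from 4.1 to 0.6 N as the ball dropped in.
- **Seating:** A further 0.5 mm nudge met almost no force (0.4 N), because the plate had already jumped ahead of the finger. So the click rests on that force drop and the pictures. In both cameras the plate lies on the 0.20 wireframe over its notch.
- **Bystanders:** The tape roll, jar and cutter read within 2–4 px of their first positions. I put that down to scatter in the detector, since nothing went near them. In the pictures the jar looks unmoved; I checked the tape roll and cutter only by the detector and partial views.
- **Disagreement:** My first image estimate put the stop at about 0.055–0.058. The felt notches suggest it started nearer 0.063–0.065, loose between notches. I relied on the felt notches.

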